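# Press two proud bushes flush on an index-dial lever press

## Robot

A 6-joint arm with a two-finger parallel gripper is mounted at the origin on a cart in front of the work surface, level with it; the furniture and walls round the work are solid. World frame = base frame: x ahead of the robot, y to its left, z up, the work surface at z = 0. Lengths are in m, angles in rad, forces in N, time in s.
With the tool pointing down it reaches from about 0.25 to 0.8 m from the base axis. Payload 8.5 kg.
Tool frame: the origin (TCP) lies between the finger pads; the fingertips stand 17 mm ahead of it and the grasp point (between the pads) lies 2 mm behind it; z points along the fingers, y is the line along which they close (so a half turn about z gives the same grasp; the last joint's range is limited). The gripper opens to 85 mm and grips with 20 to 120 N. Pads are 22 mm wide; open, the fingers measure 114 mm over their backs; the gripper's body (76 mm by 85 mm) begins 54 mm behind the grasp point. The pads swing forward as they close: fully open they stand 13 mm farther back than shut.
Start: joints at [-1.153, 0.238, -0.013, 1.319, 0, 1.571], TCP at [0.213, -0.48, 0.248] pointing down, gripper open.
Joint ranges: [-2.66, 2.66], [-1.03, 1.9], [-1.14, 1.46], [-1.82, 2.27], [-1.45, 1.34], [-3.14, 3.14]. Speed limits (rad/s): [2.22, 2.22, 2.79, 3.14, 3.14, 3.14].

## Interface

Orientations are given as a unit quaternion [w, x, y, z].
In Python, from plant import arm gives the robot as it stands.
- The arm moves only by the tool jog_arm, never from a script. Its argument "commands" is a list of rows, each an object with "translation": the shift along the tool's x, y, z in m, a list of three; "turn": the turn, a rotation vector about the tool's x, y, z in degrees, a list of three. In form: [{"translation": [x, y, z], "turn": [wx, wy, wz]}, ...]. A call has exactly 10 rows; each row shifts and turns the commanded pose from where the row before left it, along the tool's axes as they then stand; what a row does not reach is not made up. A row lasts 1/10 s, in which the tool goes at most 50 mm and 8.59 degrees, less where a joint would pass 70% of its speed; a pose out of reach is approached as far as the arm can. A call with a gripper value outside its range is refused whole. "gripper" is the finger opening in m, from 0 to 0.0854, set as the call begins (left out, the last holds). The fingers move at their own pace and stop on an object; "force" is the grip in N (left out, the last holds). Time passes only in rows, so rows that do not move let the fingers close, or fill a call up. It gives the time, the measured TCP pose, the force, the opening and the grip force at its end, in the units of the state.
- arm.read_state(): the state, without advancing time (a new reading comes with each control period).
- arm.read_camera(name): name is "scene" or "top" or "wrist"; returns a dict with "pixels" (480x640x3 uint8, red, green, blue), "z_map" (480x640 float32, m along the optical axis (not along the pixel's ray), 0 where there is no reading), "fx", "fy", "cx", "cy" (pixels), "cam_to_world" (4x4, takes a point from camera to world coordinates). Camera axes: x right, y up, looking along -z (the intrinsics and any distortion apply to the point x, -y, -z); pixel columns grow to the right and rows downward; lengths in m; the calibration is good to about 2 mm. The wrist camera is an equidistant fisheye: a pixel r from the principal point sees the ray r / f radians off the axis. A picture is of the moment at which its call begins.
- arm.job_done(): hands the job in; it is judged then, once.
The state is a dict: "time": time; "joint_pos": joint angles; "dq": joint speeds; "effort": joint torques, N m; "position": TCP position; "orientation": TCP orientation; "force": force on the tool from outside, world axes, zero at the start; "ft_torque": the same for the moment, N m; "gripper_width": finger opening in m; "grip_force": force on a finger pad.
Only numpy, scipy, OpenCV 4.12 (cv2) and the standard library are available. Lean on these libraries where they do the work, as an engineer would, in place of code of your own. Each camera call takes 0.05 s, during which the arm holds its last target. There are 200 camera calls.

## Task

Two of the four steel collars on the index dial of the small bench press have a brass bush that still stands proud. Bring each of these under the ram by pushing the dial round by its spokes until it clicks into its notch, pull the sprung lever down until the bush is pressed flush, and each time ease the lever gently all the way back up to its stop, never letting it fly back. Leave all four collars standing in their nests, and do not shift or tip the loose tin, cup and pipe offcut beside the press.

Things in the scene. Friction and masses are not known exactly. Their poses are not given: they have to be found in the camera images.
- press: Green cast bench press fixed to the table. Origin: centre of its base, on the table top. x runs from its front to the column at its back, y to its left (away from the lever), z up; it stands turned by -6 to +17 degrees. Base plate x -165 to +130, y +-80, 18 mm high. Column x above +72, |y| below 48 mm up to z = 41, below 26 mm higher up.
- ram_nose (a point): Centre of the flat lower end (21 mm across) of the steel ram: press frame (-18, 0, 100) mm with the lever up. It goes down 15 mm per rad of the lever and meets the face of a flush bush (83 mm above the table) at lever 1.13. Head round the ram: x -50 to +80, |y| below 28, z 122 to 250 mm; spring can on its left to y = +45 (x -17 to +51, z 166 to 234); ram bar on top to z = 301.
- dial_centre (a point): Point on the upright axis of the round steel index dial, at mid-height of its spokes: press frame (-75, 0, 50) mm. Dial plate: radius 82 mm, top at z = 63; collars on it 36 mm across, up to z = 83. Six level round spokes, 11 mm thick, stick out from under the plate, 60 degrees apart, each ending in a black ball (19 mm) centred 135 mm from the axis.
- push_side (a point): Press frame (-133, 100, 50) mm: on the circle of 115 mm round the dial axis, at its front left, where spokes are best pushed sideways (level, along that circle): clear of head and lever. Free air beneath the spokes down to the base plate (z = 18 mm); only on the dial's right, in direction -60 degrees, stands the detent housing (up to z = 42).
- dial (a joint): Turn of the dial, rad, growing anticlockwise seen from above; 0 at the start. It has six stations 60 degrees apart, 57 mm from the axis, each in line with a spoke. The place under the ram lies from the axis towards press +x. A sprung detent (about 4 N at a spoke) draws the dial into the nearest multiple of pi/3, where a station is exactly under the ram; pushed past half-way it drops on into the next. Turns both ways.
- bush_a_top (a point): Centre of the upper face of brass bush A (18 mm across), one of the two that stand proud. Its steel collar (36 mm across, 20 mm tall, loose, held sideways by three 7 mm high dowels) starts in the nest in direction 0, 60, 180 or 300 degrees round the dial from press +x; which one differs each time.
- bush_b_top (a point): The same for brass bush B, the other one that stands proud.
- bush_a (a joint): How far bush A is pressed in, m: 0 stands 12 mm proud of its collar, 0.012 is flush, stop at 0.0124. At the start 0 to 0.004. A tight fit (about 55 N), too tight to push in by hand; it stays where it is left.
- bush_b (a joint): The same for bush B.
- lever (a joint): Angle of the lever, rad: 0 fully up on its stop, growing as the grip is pulled down, stop at 1.2. At 0 the lever points to the front of the press and 30 degrees upward; at 1.13 it points 35 degrees downward. A spring drives it up: about 3 N at the grip near the top, 8 N at the bottom; pressing a bush takes some 5 N more. Let go, it flies up at several rad/s.
- lever_grip (a point): Middle of the lever's red crosswise grip: a level round bar parallel to press y, 23 mm thick, 109 mm long, on the right of the press, 190 mm from the pivot: press frame (-148, -112, 295) mm with the lever up, (-139, -112, 92) at lever 1.13. The steel arm (13 mm) joins its inner end. Can be pushed down from above and followed back up, or gripped.
- lever_pivot (a point): Point on the lever's level hinge axis (parallel to press y), in the plane of lever_grip: press frame (17, -112, 200) mm. The lever's hub reaches only to y = -73.
- gel_tin: Loose dark green tin with a pale cap, 66 mm across, 96 mm tall, standing on the table left of the press; origin at its underside. Bystander.
- bolt_cup: Loose open galvanised cup, 69 mm across, 74 mm tall, standing on the table left of the press; origin at its underside. Bystander.
- pipe_offcut: Loose piece of steel pipe, 42 mm across, 60 mm tall, standing on the table left of the press; origin at its underside. Bystander.
- collar_a_top (a point): Centre of the upper face of the loose steel collar that holds bush A, 83 mm above the table in its nest; z is its axis.
- collar_b_top (a point): The same for the collar that holds bush B.
- collar_c_top (a point): Centre of the upper face of a like collar whose bush is already flush. Nothing to do on it; it rides along in its nest.
- collar_d_top (a point): The same for the other collar that is already done. The two remaining nests are empty.
Mind the look-alikes: they are no part of the job. Leave any orange or white look-alike of the part that bears bush_a_top alone.

How it is judged:
By the outcome, as a careful person would: the job done as asked, in the order asked, and still so for the second after the job is handed in, with the robot touching nothing.
It also fails if it takes over 72 s, if anything falls off the work surface, if the arm or the gripper's body presses on something with over 40 N, if the wrist force passes 120 N, or if a joint passes its speed limit or range.

## Working session

There is one attempt and no reset: what is moved stays moved. The work goes in short steps, Python scripts to look and compute and a tool call to move; the robot and the scene stay as the last step left them, time stands still between calls to the robot, and variables do not carry over. Pictures are saved under pics/ and viewed, at most 10 in all, crops included, and the job is handed in when it is done.

Besides the shell and the picture viewer there is one more tool, called after "Request:" as name(argument=value, ...) on one line, values as JSON. jog_arm: Moves the arm, as the interface text tells. Its arguments: {"type":"object","properties":{"commands":{"type":"array","items":{"type":"object","properties":{"translation":{"type":"array","items":{"type":"number"}},"turn":{"type":"array","items":{"type":"number"}}}}},"gripper":{"type":"number"},"force":{"type":"number"}},"required":["commands"]}

```bash
mkdir -p pics; ls
cat > h.py <<'E'
import numpy as np, cv2
from plant import arm
def grab(n):
    c=arm.read_camera(n); np.savez(f'/tmp/{n}.npz',**c); return c
def load(n): return dict(np.load(f'/tmp/{n}.npz'))
def pts(c):
    v,u=np.mgrid[:480,:640]; z=c['z_map']
    p=np.stack([(u-c['cx'])/c['fx']*z,-(v-c['cy'])/c['fy']*z,-z],-1)
    T=c['cam_to_world']; return p@T[:3,:3].T+T[:3,3]
def save(c,name): cv2.imwrite(f'pics/{name}.png',c['pixels'][:,:,::-1])
E
python3 - <<'E'
from h import *
for n in ['scene','top']:
    c=grab(n); save(c,n+'0'); print(n,c['fx'],c['cx'],c['cy'],c['cam_to_world'].round(3).tolist())
print(arm.read_state())
E
```

```text
pics
scene 485.06743769992045 320.9399549486069 242.66338768079115 [[-0.698, 0.549, -0.46, 0.145], [-0.716, -0.539, 0.443, 0.603], [-0.005, 0.638, 0.77, 0.851], [0.0, 0.0, 0.0, 1.0]]
top 530.7124301245706 321.6269875370304 239.9739708733664 [[-0.005, 0.986, -0.168, 0.374], [-1.0, -0.003, 0.01, 0.247], [0.009, 0.168, 0.986, 1.226], [0.0, 0.0, 0.0, 1.0]]
{'time': 0.1, 'joint_pos': array([-1.15298686e+00,  2.38722678e-01, -1.41461783e-02,  1.31916346e+00,
       -1.46662187e-05,  1.57081343e+00]), 'dq': array([ 0.00202722, -0.00251282, -0.00128639,  0.00070403, -0.0002008 ,
        0.00101001]), 'effort': array([-4.70010636e-04, -5.39722681e+01,  3.46998203e+01,  1.34624253e-02,
        3.98914574e-05, -3.21568585e-06]), 'position': array([ 0.21288812, -0.47954469,  0.24775014]), 'orientation': array([-6.03036421e-04,  9.78260233e-01,  2.07380170e-01, -1.35343811e-04]), 'force': array([ 0.9874919 , -0.4721287 ,  0.62873307]), 'ft_torque': array([ 0.05452338,  0.04486735, -0.02087795]), 'grip_force': 0.0, 'gripper_width': 0.08516483445790912}
```

View pics/scene0.png

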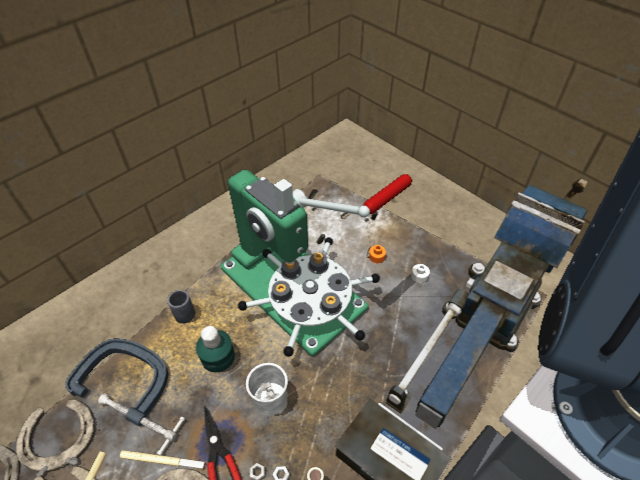

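View pics/top0.png

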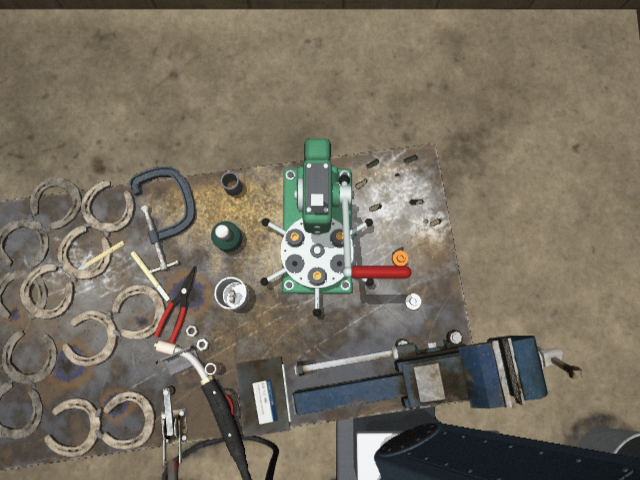

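The scene view shows the press with its dial at about (310,288) and brass bushes at (281,289), (331,300), (318,258) and (290,267). In the top view the dial hub is at (317,250), with balls at (265,222), (369,222), (264,282) and (317,312), and the red grip is at (382,272). An orange and a white look-alike stand to the right.

Run:
```python
from h import *
from scipy.optimize import least_squares
def ray(c,u,v,z):
    d=c['cam_to_world'][:3,:3]@np.array([(u-c['cx'])/c['fx'],-(v-c['cy'])/c['fy'],-1]); o=c['cam_to_world'][:3,3]
    return o+d*(z-o[2])/d[2]
B={}
for n in ['top','scene']:
    c=load(n); P=pts(c); g=c['pixels']; hsv=cv2.cvtColor(g,cv2.COLOR_RGB2HSV)
    m=((g.max(2)<60)&(P[...,2]>.035)&(P[...,2]<.075)&(P[...,0]>.2)&(abs(P[...,1]-.25)<.3)).astype(np.uint8)
    k,l,s,ce=cv2.connectedComponentsWithStats(m)
    for i in range(1,k):
        if s[i,4]>=15: print(n,'ball?',ce[i].round(1),s[i,4],ray(c,*ce[i],.05).round(4))
    m=((hsv[...,0]>8)&(hsv[...,0]<28)&(hsv[...,1]>130)&(hsv[...,2]>110)&(P[...,2]>.07)&(P[...,2]<.12)).astype(np.uint8)
    k,l,s,ce=cv2.connectedComponentsWithStats(m)
    for i in range(1,k):
        if s[i,4]>=8:
            q=P[l==i]; print(n,'brass',ce[i].round(1),s[i,4],np.median(q,0).round(4),'z pct',np.percentile(q[:,2],[5,25,75,95]).round(4))
    m=((hsv[...,0]<5)|(hsv[...,0]>175))&(hsv[...,1]>180)&(g[...,0]>90)&(P[...,2]>.2)
    q=P[m]; ctr=q.mean(0); w,V=np.linalg.eigh(np.cov((q-ctr).T)); ax=V[:,-1]; t=(q-ctr)@ax
    print(n,'grip',m.sum(),ctr.round(4),'axis',ax.round(3),(ctr+ax*t.min()).round(4),(ctr+ax*t.max()).round(4),q.max(0).round(4))
```

```text
top ball? [227.2 176.5] 31 [0.7228 0.4507 0.05  ]
top ball? [233.7 188.1] 37 [0.6953 0.4353 0.05  ]
top ball? [265.1 221.8] 38 [0.6164 0.3627 0.05  ]
top ball? [368.9 221.9] 37 [0.6156 0.128  0.05  ]
top ball? [230.7 236.6] 31 [0.5828 0.4394 0.05  ]
top ball? [264.1 281.2] 42 [0.4821 0.3632 0.05  ]
top ball? [369.5 281.9] 40 [0.4795 0.1293 0.05  ]
top ball? [316.6 311.7] 49 [0.4144 0.247  0.05  ]
top ball? [428.8 352. ] 233 [0.3265 0.0033 0.05  ]
top ball? [255.7 363.4] 25 [0.3044 0.3789 0.05  ]
top ball? [299.1 363.3] 22 [0.3041 0.2851 0.05  ]
top ball? [216.5 404.6] 22 [0.2191 0.4611 0.05  ]
top brass [294.2 236.1] 44 [0.5782 0.296  0.0804] z pct [0.0722 0.0767 0.083  0.0856]
top brass [339.3 235.9] 37 [0.577  0.1974 0.0916] z pct [0.0818 0.0849 0.0934 0.0969]
top brass [316.9 275.1] 43 [0.4927 0.2458 0.0794] z pct [0.0723 0.0752 0.0833 0.0863]
top grip 599 [0.4738 0.1341 0.3109] axis [ 0.106 -0.141 -0.984] [0.3751 0.2646 1.2239] [0.4759 0.1313 0.291 ] [0.4845 0.2467 1.2263]
scene ball? [328.5 240.2] 30 [0.6161 0.1261 0.05  ]
scene ball? [265.3 252.2] 57 [0.6862 0.2446 0.05  ]
scen
[... 772 characters left out ...]
05  ]
scene ball? [217.9 358.8] 101 [0.5584 0.4627 0.05  ]
scene ball? [288. 351.] 69 [0.482  0.3627 0.05  ]
scene ball? [398.1 394.7] 99 [0.2903 0.2832 0.05  ]
scene ball? [353.9 463.5] 106 [0.267  0.4174 0.05  ]
scene brass [317.9 256.3] 39 [0.5763 0.1958 0.0946] z pct [0.084  0.092  0.0954 0.0964]
scene brass [289.8 264.2] 13 [0.5988 0.2503 0.0944] z pct [0.0918 0.0931 0.0965 0.0973]
scene brass [280.3 287.6] 54 [0.579  0.2938 0.0832] z pct [0.0755 0.0813 0.0842 0.0856]
scene brass [330.3 299.6] 58 [0.4926 0.2449 0.0827] z pct [0.0756 0.0818 0.0842 0.086 ]
scene grip 608 [0.4694 0.141  0.3073] axis [-0.37   0.692  0.62 ] [0.4842 0.1133 0.2825] [0.1822 0.6782 0.7891] [0.4819 0.6029 0.8506]
```

Request:
jog_arm(commands=[{"translation": [0,0,-0.017],"turn": [0,0,-6.6]},{"translation": [0,0,-0.017],"turn": [0,0,-6.6]},{"translation": [0,0,-0.017],"turn": [0,0,-6.6]},{"translation": [0,0,-0.017],"turn": [0,0,-6.6]},{"translation": [0,0,-0.017],"turn": [0,0,-6.6]},{"translation": [0,0,-0.017],"turn": [0,0,-6.6]},{"translation": [0,0,-0.017],"turn": [0,0,-6.6]},{"translation": [0,0,-0.017],"turn": [0,0,-6.6]},{"translation": [0,0,-0.017],"turn": [0,0,-6.6]},{"translation": [0,0,-0.017],"turn": [0,0,-6.6]}], gripper=0.065)

```text
time: 1.1
position: [0.2129, -0.4797, 0.4187]
orientation: [-0.0, 0.706, 0.708, 0.0]
force: [0.4, -0.4, -0.3]
gripper_width: 0.0648
grip_force: 0.0
```

Request:
jog_arm(commands=[{"translation": [0.035,0.012,0]},{"translation": [0.035,0.012,0]},{"translation": [0.035,0.012,0]},{"translation": [0.035,0.012,0]},{"translation": [0.035,0.012,0]},{"translation": [0.035,0.012,0]},{"translation": [0.035,0.012,0]},{"translation": [0.035,0.012,0]},{"translation": [0.035,0.012,0]},{"translation": [0.035,0.012,0]}])

```text
schema error: expected keys translation, turn
```

Request:
jog_arm(commands=[{"translation": [0.035,0.02,0]},{"translation": [0.035,0.02,0]},{"translation": [0.035,0.02,0]},{"translation": [0.035,0.02,0]},{"translation": [0.035,0.02,0]},{"translation": [0.035,0.02,0]},{"translation": [0.035,0.02,0]},{"translation": [0,0,0]},{"translation": [0,0,0]},{"translation": [0,0,0]}])

```text
schema error: expected keys translation, turn
```

Run:
```python
from h import *
c=grab('wrist'); save(c,'w1'); print(c['fx'],c['cx'],c['cy'],c['cam_to_world'].round(3).tolist()); s=arm.read_state(); print(s['joint_pos'].round(3),s['position'])
c=grab('top'); P=pts(c);g=c['pixels'];hsv=cv2.cvtColor(g,cv2.COLOR_RGB2HSV)
c=load('scene');P=pts(c);hsv=cv2.cvtColor(c['pixels'],cv2.COLOR_RGB2HSV)
m=((hsv[...,0]<5)|(hsv[...,0]>175))&(hsv[...,1]>180)&(P[...,2]>.2)&(P[...,2]<.32)&(P[...,0]>.4)&(P[...,1]<.22)&(P[...,1]>0)
q=P[m];print(len(q),q.min(0),q.max(0),np.median(q,0))
```

```text
371.64829954431775 319.2874105491303 242.49510680141046 [[1.0, -0.004, -0.001, 0.213], [0.004, 0.96, 0.281, -0.408], [-0.0, -0.281, 0.96, 0.545], [0.0, 0.0, 0.0, 1.0]]
[-1.153  0.247  0.437  1.759  0.     0.407] [ 0.21307952 -0.4799646   0.42106548]
678 [0.46261371 0.0835505  0.28968161] [0.48187042 0.18576611 0.30951522] [0.46911506 0.13898397 0.3049894 ]
```

View pics/w1.png

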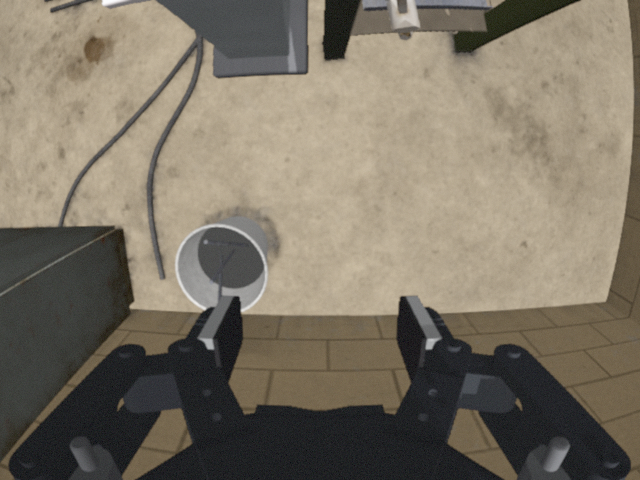

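The wrist view shows only floor, because both moves were refused; I'll resend them with a turn in every row.

Request:
jog_arm(commands=[{"translation": [0.035,0.012,0],"turn": [0,0,0]},{"translation": [0.035,0.012,0],"turn": [0,0,0]},{"translation": [0.035,0.012,0],"turn": [0,0,0]},{"translation": [0.035,0.012,0],"turn": [0,0,0]},{"translation": [0.035,0.012,0],"turn": [0,0,0]},{"translation": [0.035,0.012,0],"turn": [0,0,0]},{"translation": [0.035,0.012,0],"turn": [0,0,0]},{"translation": [0.035,0.012,0],"turn": [0,0,0]},{"translation": [0.035,0.012,0],"turn": [0,0,0]},{"translation": [0.035,0.012,0],"turn": [0,0,0]}])

```text
time: 2.2
position: [0.3333, -0.1284, 0.4173]
orientation: [-0.0, 0.709, 0.705, -0.0]
force: [0.5, -0.6, 0.3]
gripper_width: 0.0649
grip_force: 0.0
```

Request:
jog_arm(commands=[{"translation": [0.035,0.02,0],"turn": [0,0,0]},{"translation": [0.035,0.02,0],"turn": [0,0,0]},{"translation": [0.035,0.02,0],"turn": [0,0,0]},{"translation": [0.035,0.02,0],"turn": [0,0,0]},{"translation": [0.035,0.02,0],"turn": [0,0,0]},{"translation": [0.035,0.02,0],"turn": [0,0,0]},{"translation": [0.035,0.02,0],"turn": [0,0,0]},{"translation": [0,0,0],"turn": [0,0,0]},{"translation": [0,0,0],"turn": [0,0,0]},{"translation": [0,0,0],"turn": [0,0,0]}])

```text
time: 3.2
position: [0.4732, 0.1144, 0.4179]
orientation: [-0.0, 0.708, 0.706, -0.0]
force: [-0.1, -0.5, 0.3]
gripper_width: 0.0651
grip_force: 0.0
```

Run:
```python
from h import *
c=grab('wrist'); save(c,'w2'); s=arm.read_state(); print(s['joint_pos'].round(3),s['position'])
v,u=np.mgrid[:480,:640]; a=u-c['cx'];b=v-c['cy'];r=np.hypot(a,b)+1e-9;th=r/c['fx'];z=c['z_map']
k=np.tan(th)*z/r; p=np.stack([a*k,-b*k,-z],-1);T=c['cam_to_world'];P=p@T[:3,:3].T+T[:3,3]
hsv=cv2.cvtColor(c['pixels'],cv2.COLOR_RGB2HSV)
m=((hsv[...,0]<5)|(hsv[...,0]>175))&(hsv[...,1]>180)&(z>0)&(P[...,2]>.2)
q=P[m];print(m.sum(),np.percentile(q,[1,50,99],axis=0).round(4)); np.save('/tmp/P.npy',P)
```

```text
[ 0.237  0.175  0.336  1.732 -0.     1.811] [0.47309736 0.11411157 0.41821151]
4486 [[0.4652 0.0867 0.2993]
 [0.4757 0.1385 0.3057]
 [0.4857 0.1842 0.3081]]
```

View pics/w2.png

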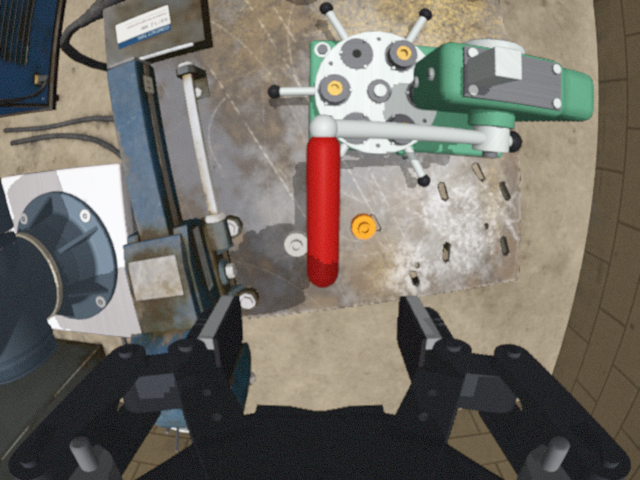

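The wrist view shows the red grip ahead at about (323,210) and well in line with the fingers. Its measured centre is near x .4755, z .296.

Request:
jog_arm(commands=[{"translation": [0,0.002,0.015],"turn": [0,0,0]},{"translation": [0.004,0,0.015],"turn": [0,0,0]},{"translation": [0,0,0.015],"turn": [0,0,0]},{"translation": [0,0,0.015],"turn": [0,0,0]},{"translation": [0,0,0.015],"turn": [0,0,0]},{"translation": [0,0,0.015],"turn": [0,0,0]},{"translation": [0,0,0.015],"turn": [0,0,0]},{"translation": [0,0,0.015],"turn": [0,0,0]},{"translation": [0,0,0],"turn": [0,0,0]},{"translation": [0,0,0],"turn": [0,0,0]}])

```text
time: 4.25
position: [0.4754, 0.1182, 0.299]
orientation: [0.0, 0.708, 0.706, 0.0]
force: [0.5, 0.1, 0.7]
gripper_width: 0.0648
grip_force: 0.0
```

Request:
jog_arm(commands=[{"translation": [0,0,0],"turn": [0,0,0]},{"translation": [0,0,0],"turn": [0,0,0]},{"translation": [0,0,0],"turn": [0,0,0]},{"translation": [0,0,0],"turn": [0,0,0]},{"translation": [0,0,0],"turn": [0,0,0]},{"translation": [0,0,0],"turn": [0,0,0]},{"translation": [0,0,0],"turn": [0,0,0]},{"translation": [0,0,0],"turn": [0,0,0]},{"translation": [0,0,0],"turn": [0,0,0]},{"translation": [0,0,0],"turn": [0,0,0]}], gripper=0.015, force=40)

```text
time: 5.25
position: [0.4752, 0.1189, 0.2989]
orientation: [-0.0, 0.707, 0.707, -0.0]
force: [-4.3, -0.7, 5.7]
gripper_width: 0.0219
grip_force: 39.3
```

Run:
```python
import numpy as np
# world (x,z) grip by lever angle; per-row deltas [tool y=dx, tool z=-dz]
L=np.linspace(0,1.2,25)
a=np.radians(30)-L
x=-.19*np.cos(a); z=.19*np.sin(a)
for i in range(25): print(round(L[i],2),(x[i]-x[0]).round(4),(z[i]-z[0]).round(4), '' if i==0 else ((x[i]-x[i-1]).round(4),(z[i-1]-z[i]).round(4)))
```

```text
0.0 0.0 0.0 
0.05 -0.0045 -0.0083 (np.float64(-0.0045), np.float64(0.0083))
0.1 -0.0087 -0.0169 (np.float64(-0.0041), np.float64(0.0086))
0.15 -0.0123 -0.0257 (np.float64(-0.0037), np.float64(0.0088))
0.2 -0.0156 -0.0346 (np.float64(-0.0032), np.float64(0.0089))
0.25 -0.0184 -0.0437 (np.float64(-0.0028), np.float64(0.0091))
0.3 -0.0207 -0.0529 (np.float64(-0.0023), np.float64(0.0092))
0.35 -0.0226 -0.0622 (np.float64(-0.0019), np.float64(0.0093))
0.4 -0.024 -0.0716 (np.float64(-0.0014), np.float64(0.0094))
0.45 -0.0249 -0.081 (np.float64(-0.0009), np.float64(0.0095))
0.5 -0.0254 -0.0905 (np.float64(-0.0005), np.float64(0.0095))
0.55 -0.0254 -0.1 (np.float64(0.0), np.float64(0.0095))
0.6 -0.0249 -0.1095 (np.float64(0.0005), np.float64(0.0095))
0.65 -0.0239 -0.119 (np.float64(0.001), np.float64(0.0095))
0.7 -0.0225 -0.1283 (np.float64(0.0014), np.float64(0.0094))
0.75 -0.0206 -0.1376 (np.float64(0.0019), np.float64(0.0093))
0.8 -0.0182 -0.1469 (np.float64(0.0024), np.float64(0.0092))
0.85 -0.0154 -0.1559 (np.float64(0.0028), np.float64(0.0091))
0.9 -0.0122 -0.1648 (np.float64(0.0033), np.float64(0.0089))
0.95 -0.0084 -0.1736 (np.float64(0.0037), np.float64(0.0087))
1.0 -0.0043 -0.1821 (np.float64(0.0041), np.float64(0.0085))
1.05 0.0003 -0.1905 (np.float64(0.0046), np.float64(0.0083))
1.1 0.0052 -0.1986 (np.float64(0.005), np.float64(0.0081))
1.15 0.0106 -0.2064 (np.float64(0.0054), np.float64(0.0078))
1.2 0.0164 -0.2139 (np.float64(0.0058), np.float64(0.0076))
```

Request:
jog_arm(commands=[{"translation": [0,-0.0045,0.0083],"turn": [0,0,0]},{"translation": [0,-0.0041,0.0086],"turn": [0,0,0]},{"translation": [0,-0.0037,0.0088],"turn": [0,0,0]},{"translation": [0,-0.0032,0.0089],"turn": [0,0,0]},{"translation": [0,-0.0028,0.0091],"turn": [0,0,0]},{"translation": [0,-0.0023,0.0092],"turn": [0,0,0]},{"translation": [0,-0.0019,0.0093],"turn": [0,0,0]},{"translation": [0,-0.0014,0.0094],"turn": [0,0,0]},{"translation": [0,-0.0009,0.0095],"turn": [0,0,0]},{"translation": [0,-0.0005,0.0095],"turn": [0,0,0]}])

```text
time: 6.25
position: [0.4501, 0.1191, 0.2085]
orientation: [0.0, 0.707, 0.707, 0.0]
force: [-5.6, -0.7, 13.4]
gripper_width: 0.0216
grip_force: 45.3
```

Request:
jog_arm(commands=[{"translation": [0,0,0.0095],"turn": [0,0,0]},{"translation": [0,0.0005,0.0095],"turn": [0,0,0]},{"translation": [0,0.001,0.0095],"turn": [0,0,0]},{"translation": [0,0.0014,0.0094],"turn": [0,0,0]},{"translation": [0,0.0019,0.0093],"turn": [0,0,0]},{"translation": [0,0.0024,0.0092],"turn": [0,0,0]},{"translation": [0,0.0028,0.0091],"turn": [0,0,0]},{"translation": [0,0.0033,0.0089],"turn": [0,0,0]},{"translation": [0,0.0037,0.0087],"turn": [0,0,0]},{"translation": [0,0.0041,0.0085],"turn": [0,0,0]}])

```text
time: 7.25
position: [0.4669, 0.1189, 0.115]
orientation: [-0.003, 0.707, 0.707, -0.003]
force: [-18.0, 2.1, 8.2]
gripper_width: 0.0216
grip_force: 51.1
```

Request:
jog_arm(commands=[{"translation": [0,0.0015,0.0042],"turn": [0,0,0]},{"translation": [0,0.0015,0.0042],"turn": [0,0,0]},{"translation": [0,0.002,0.0041],"turn": [0,0,0]},{"translation": [0,0.002,0.004],"turn": [0,0,0]},{"translation": [0,0.002,0.004],"turn": [0,0,0]},{"translation": [0,0.002,0.003],"turn": [0,0,0]},{"translation": [0,0,0],"turn": [0,0,0]},{"translation": [0,0,0],"turn": [0,0,0]},{"translation": [0,0,0],"turn": [0,0,0]},{"translation": [0,0,0],"turn": [0,0,0]}])

```text
time: 8.25
position: [0.4785, 0.1188, 0.0919]
orientation: [-0.003, 0.707, 0.707, -0.003]
force: [-15.7, 1.4, 6.2]
gripper_width: 0.0218
grip_force: 52.4
```

Run:
```python
from h import *
s=arm.read_state(); print(s['joint_pos'].round(3),s['position'],s['force'])
c=grab('scene'); P=pts(c); save(c,'s1x')
g=c['pixels']; hsv=cv2.cvtColor(g,cv2.COLOR_RGB2HSV)
m=((hsv[...,0]<5)|(hsv[...,0]>175))&(hsv[...,1]>180)&(P[...,2]>.05)&(P[...,2]<.32)&(P[...,0]>.4)&(P[...,1]<.22)&(P[...,1]>0)
q=P[m];print(len(q),q.min(0),q.max(0))
cv2.imwrite('pics/s1.png',cv2.resize(g[180:380,200:460,::-1],None,fx=3,fy=3))
```

```text
[ 0.242  0.296 -0.361  0.921  0.002  1.814] [0.4784792  0.11882673 0.09188337] [-15.73478492   1.42733225   6.19066987]
338 [0.46316409 0.11088887 0.05630728] [0.48677377 0.18499006 0.14408471]
```

View pics/s1.png

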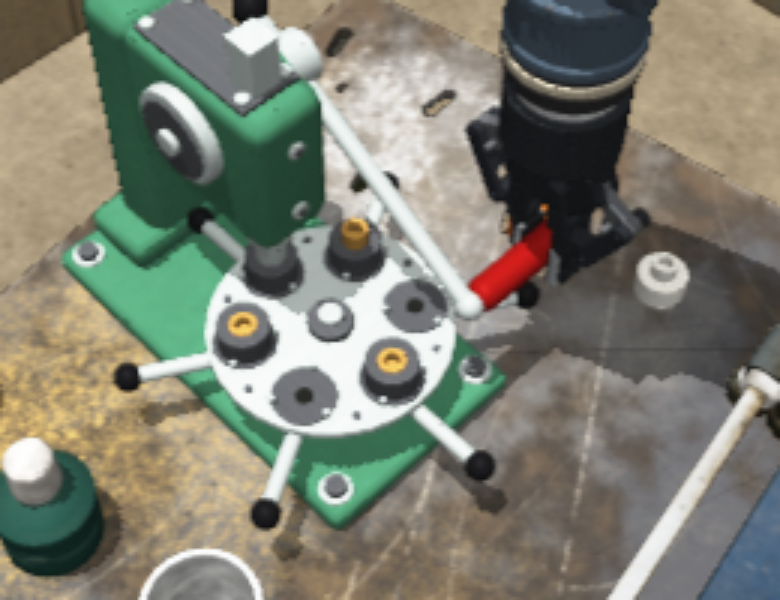

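The crop shows the ram nose down on the collar at about (270,268), with the other proud bush upright beside it at (353,235). The lever is all the way down with the grip still held.

Run:
```python
from h import *
for n in ['scene','top']:
    c=load(n) if n=='scene' else grab(n); P=pts(c)
    hsv=cv2.cvtColor(c['pixels'],cv2.COLOR_RGB2HSV)
    m=((hsv[...,0]<5)|(hsv[...,0]>175))&(hsv[...,1]>180)&(P[...,2]>.05)&(P[...,2]<.32)&(P[...,0]>.4)&(P[...,1]<.19)&(P[...,1]>.14)
    q=P[m]
    if len(q): print(n,len(q),np.percentile(q,[3,50,90,97],axis=0).round(4).tolist())
```

```text
scene 234 [[0.4672, 0.1415, 0.1002], [0.4737, 0.1629, 0.1099], [0.4824, 0.1804, 0.1126], [0.4841, 0.1836, 0.1136]]
top 155 [[0.4701, 0.1471, 0.1054], [0.478, 0.1639, 0.1099], [0.485, 0.1786, 0.1131], [0.4871, 0.1825, 0.114]]
```

The bar crept about 8 mm up in the fingers, so the lever is only at about 1.07. I'll ease it up, then regrip farther out at y≈.10, clear of the spoke ball, and turn the tool with the lever.

Request:
jog_arm(commands=[{"translation": [0,-0.006,-0.008],"turn": [0,0,0]},{"translation": [0,-0.0041,-0.0085],"turn": [0,0,0]},{"translation": [0,-0.0037,-0.0087],"turn": [0,0,0]},{"translation": [0,-0.0033,-0.0089],"turn": [0,0,0]},{"translation": [0,-0.0028,-0.0091],"turn": [0,0,0]},{"translation": [0,-0.0024,-0.0092],"turn": [0,0,0]},{"translation": [0,-0.0019,-0.0093],"turn": [0,0,0]},{"translation": [0,-0.0014,-0.0094],"turn": [0,0,0]},{"translation": [0,-0.001,-0.0095],"turn": [0,0,0]},{"translation": [0,-0.0005,-0.0095],"turn": [0,0,0]}])

```text
time: 9.35
position: [0.4505, 0.119, 0.1816]
orientation: [-0.004, 0.707, 0.707, -0.003]
force: [-17.1, 2.0, 0.4]
gripper_width: 0.0214
grip_force: 46.3
```

Request:
jog_arm(commands=[{"translation": [0,0,-0.0095],"turn": [0,0,0]},{"translation": [0,0.0005,-0.0095],"turn": [0,0,0]},{"translation": [0,0.0009,-0.0095],"turn": [0,0,0]},{"translation": [0,0.0014,-0.0094],"turn": [0,0,0]},{"translation": [0,0.0019,-0.0093],"turn": [0,0,0]},{"translation": [0,0.0023,-0.0092],"turn": [0,0,0]},{"translation": [0,0.0028,-0.0091],"turn": [0,0,0]},{"translation": [0,0.0032,-0.0089],"turn": [0,0,0]},{"translation": [0,0.002,-0.005],"turn": [0,0,0]},{"translation": [0,0,0],"turn": [0,0,0]}])

```text
time: 10.35
position: [0.46, 0.1188, 0.261]
orientation: [-0.007, 0.707, 0.707, -0.007]
force: [-45.6, 3.4, 17.3]
gripper_width: 0.0218
grip_force: 44.3
```

```bash
cat >> h.py <<'E'
def bar():
    for n in ['scene','top']:
        c=grab(n); P=pts(c); hsv=cv2.cvtColor(c['pixels'],cv2.COLOR_RGB2HSV)
        m=((hsv[...,0]<5)|(hsv[...,0]>175))&(hsv[...,1]>180)&(P[...,2]>.05)&(P[...,2]<.32)&(P[...,0]>.4)&(P[...,1]<.19)&(P[...,1]>.14)
        q=P[m]
        if len(q): print(n,len(q),np.percentile(q,[3,50,97],axis=0).round(4).tolist())
    s=arm.read_state(); print(s['position'].round(4),s['force'].round(1),s['orientation'].round(3),s['joint_pos'].round(2),s['time'])
E
python3 -c "
from h import *
bar()"
```

```text
scene 313 [[0.4481, 0.1419, 0.2598], [0.4542, 0.1645, 0.2697], [0.4649, 0.1845, 0.2729]]
top 230 [[0.451, 0.1434, 0.2638], [0.458, 0.1631, 0.2693], [0.4672, 0.1827, 0.2731]]
[0.4598 0.1188 0.2607] [-43.7   4.2  17.4] [-0.007  0.707  0.707 -0.007] [ 0.25  0.16 -0.08  1.35  0.01  1.82] 10.45
```

Request:
jog_arm(commands=[{"translation": [0,-0.008,0],"turn": [0,0,0]},{"translation": [0,0.0016,-0.0045],"turn": [0,0,0]},{"translation": [0,0.0016,-0.0044],"turn": [0,0,0]},{"translation": [0,0.0018,-0.0044],"turn": [0,0,0]},{"translation": [0,0.0018,-0.0044],"turn": [0,0,0]},{"translation": [0,0.002,-0.0043],"turn": [0,0,0]},{"translation": [0,0.002,-0.0043],"turn": [0,0,0]},{"translation": [0,0.002,-0.004],"turn": [0,0,0]},{"translation": [0,0.001,-0.002],"turn": [0,0,0]},{"translation": [0,0,0],"turn": [0,0,0]}])

```text
time: 11.45
position: [0.4736, 0.1189, 0.2948]
orientation: [-0.002, 0.707, 0.707, -0.002]
force: [-15.5, -0.5, 7.5]
gripper_width: 0.0216
grip_force: 41.5
```

```bash
python3 -c "
from h import *
bar()"
```

```text
scene 329 [[0.4621, 0.142, 0.291], [0.4678, 0.1642, 0.3015], [0.4789, 0.1844, 0.3048]]
top 254 [[0.4642, 0.1429, 0.297], [0.4724, 0.1622, 0.3015], [0.4817, 0.1819, 0.3056]]
[0.4735 0.1188 0.2946] [-15.3   0.3   8.6] [-0.002  0.707  0.707 -0.002] [0.25 0.17 0.01 1.42 0.   1.82] 11.55
```

Request:
jog_arm(commands=[{"translation": [0,0,-0.002],"turn": [0,0,0]},{"translation": [0,0,-0.002],"turn": [0,0,0]},{"translation": [0,0,-0.001],"turn": [0,0,0]},{"translation": [0,-0.001,-0.001],"turn": [0,0,0]},{"translation": [0,0,0],"turn": [0,0,0]},{"translation": [0,0,0],"turn": [0,0,0]},{"translation": [0,0,0],"turn": [0,0,0]},{"translation": [0,0,0],"turn": [0,0,0]},{"translation": [0,0,0],"turn": [0,0,0]},{"translation": [0,0,0],"turn": [0,0,0]}])

```text
time: 12.55
position: [0.4755, 0.1189, 0.2993]
orientation: [-0.0, 0.708, 0.707, -0.0]
force: [5.0, 1.5, -22.5]
gripper_width: 0.0217
grip_force: 40.0
```

```bash
python3 -c "
from h import *
bar()"
```

```text
scene 327 [[0.4644, 0.1415, 0.295], [0.4698, 0.1646, 0.3054], [0.4807, 0.1843, 0.3088]]
top 264 [[0.4662, 0.1431, 0.3002], [0.4754, 0.1624, 0.3053], [0.4848, 0.183, 0.3089]]
[0.4755 0.1189 0.2993] [  6.3   1.8 -22.4] [-0.     0.708  0.707 -0.   ] [ 0.25  0.17  0.02  1.43 -0.    1.82] 12.65
```

Request:
jog_arm(commands=[{"translation": [0,0,0],"turn": [0,0,0]},{"translation": [0,0,0],"turn": [0,0,0]},{"translation": [0,0,0],"turn": [0,0,0]},{"translation": [0,0,0],"turn": [0,0,0]},{"translation": [-0.004,0,0.002],"turn": [5,0,0]},{"translation": [-0.005,0,0],"turn": [5,0,0]},{"translation": [-0.005,0,0],"turn": [5,0,0]},{"translation": [-0.005,0,0],"turn": [5,0,0]},{"translation": [0,0,0],"turn": [5,0,0]},{"translation": [0,0,0],"turn": [0,0,0]}], gripper=0.05)

```text
time: 13.65
position: [0.4763, 0.0997, 0.2962]
orientation: [-0.155, 0.691, 0.689, -0.155]
force: [-0.4, 0.5, -1.0]
gripper_width: 0.0501
grip_force: 0.0
```

Request:
jog_arm(commands=[{"translation": [0,0,0],"turn": [0,0,0]},{"translation": [0,0,0],"turn": [0,0,0]},{"translation": [0,0,0],"turn": [0,0,0]},{"translation": [0,0,0],"turn": [0,0,0]},{"translation": [0,0,0],"turn": [0,0,0]},{"translation": [0,0,0],"turn": [0,0,0]},{"translation": [0,0,0],"turn": [0,0,0]},{"translation": [0,-0.0006,0.0094],"turn": [-2.865,0,0]},{"translation": [0,-0.0006,0.0094],"turn": [-2.865,0,0]},{"translation": [0,-0.0006,0.0094],"turn": [-2.865,0,0]}], gripper=0.015, force=60)

```text
time: 14.65
position: [0.464, 0.1001, 0.274]
orientation: [-0.098, 0.701, 0.7, -0.097]
force: [10.1, -0.7, -1.2]
gripper_width: 0.0213
grip_force: 59.9
```

Request:
jog_arm(commands=[{"translation": [0,-0.0006,0.0094],"turn": [-2.865,0,0]},{"translation": [0,-0.0006,0.0094],"turn": [-2.865,0,0]},{"translation": [0,-0.0006,0.0094],"turn": [-2.865,0,0]},{"translation": [0,-0.0006,0.0094],"turn": [-2.865,0,0]},{"translation": [0,-0.0006,0.0094],"turn": [-2.865,0,0]},{"translation": [0,-0.0006,0.0094],"turn": [-2.865,0,0]},{"translation": [0,-0.0006,0.0094],"turn": [-2.865,0,0]},{"translation": [0,-0.0006,0.0094],"turn": [-2.865,0,0]},{"translation": [0,-0.0006,0.0094],"turn": [-2.865,0,0]},{"translation": [0,-0.0006,0.0094],"turn": [-2.865,0,0]}])

```text
time: 15.65
position: [0.4501, 0.1001, 0.1818]
orientation: [0.077, 0.703, 0.703, 0.078]
force: [-2.1, 1.1, 3.4]
gripper_width: 0.0209
grip_force: 60.2
```

```bash
python3 -c "
from h import *
bar()"
```

```text
scene 274 [[0.4399, 0.142, 0.1787], [0.4466, 0.1637, 0.1881], [0.4577, 0.1843, 0.1913]]
top 223 [[0.442, 0.1406, 0.182], [0.4511, 0.1617, 0.1869], [0.4595, 0.1832, 0.1912]]
[0.4501 0.1001 0.1817] [-2.   1.2  4.1] [0.077 0.703 0.703 0.078] [ 0.25  0.02 -0.48  0.86 -0.05  1.82] 15.75
```

Request:
jog_arm(commands=[{"translation": [0,-0.0006,0.0094],"turn": [-2.865,0,0]},{"translation": [0,-0.0006,0.0094],"turn": [-2.865,0,0]},{"translation": [0,-0.0006,0.0094],"turn": [-2.865,0,0]},{"translation": [0,-0.0006,0.0094],"turn": [-2.865,0,0]},{"translation": [0,-0.0006,0.0094],"turn": [-2.865,0,0]},{"translation": [0,-0.0006,0.0094],"turn": [-2.865,0,0]},{"translation": [0,-0.0006,0.0094],"turn": [-2.865,0,0]},{"translation": [0,-0.0006,0.0094],"turn": [-2.865,0,0]},{"translation": [0,-0.0006,0.0094],"turn": [-2.865,0,0]},{"translation": [0,-0.0006,0.0094],"turn": [-2.865,0,0]}])

```text
time: 16.75
position: [0.4826, 0.0998, 0.0926]
orientation: [0.246, 0.663, 0.663, 0.246]
force: [-13.9, 3.1, 3.7]
gripper_width: 0.0211
grip_force: 62.4
```

```bash
python3 -c "
from h import *
bar()"
```

```text
scene 231 [[0.4739, 0.1408, 0.0897], [0.4804, 0.1625, 0.0998], [0.4913, 0.1833, 0.1033]]
top 164 [[0.4775, 0.1417, 0.0942], [0.4856, 0.1608, 0.0992], [0.4946, 0.1817, 0.1039]]
[0.483  0.0999 0.092 ] [-12.1   2.2   5.6] [0.246 0.663 0.663 0.246] [ 0.33  0.05 -1.08 -0.24 -0.21  1.82] 16.85
```

Request:
jog_arm(commands=[{"translation": [0,-0.0002,0.0025],"turn": [0.5,0,0]},{"translation": [0,-0.0002,0.0025],"turn": [0.5,0,0]},{"translation": [0,-0.0002,0.001],"turn": [0,0,0]},{"translation": [0,0,0],"turn": [0,0,0]},{"translation": [0,0,0],"turn": [0,0,0]},{"translation": [0,0,0],"turn": [0,0,0]},{"translation": [0,0,0],"turn": [0,0,0]},{"translation": [0,0,0],"turn": [0,0,0]},{"translation": [0,0,0],"turn": [0,0,0]},{"translation": [0,0,0],"turn": [0,0,0]}])

```text
time: 17.85
position: [0.4863, 0.0998, 0.0878]
orientation: [0.24, 0.665, 0.665, 0.24]
force: [-15.6, 1.7, 7.4]
gripper_width: 0.0209
grip_force: 64.1
```

```bash
python3 -c "
from h import *
bar()"
```

```text
scene 224 [[0.4767, 0.1418, 0.0863], [0.4838, 0.1632, 0.0958], [0.494, 0.1833, 0.0991]]
top 178 [[0.4799, 0.1412, 0.0898], [0.4882, 0.1614, 0.0951], [0.4971, 0.182, 0.1001]]
[0.4863 0.0998 0.0878] [-15.6   1.5   7.8] [0.24  0.665 0.665 0.24 ] [ 0.32  0.07 -1.06 -0.22 -0.2   1.82] 17.95
```

Request:
jog_arm(commands=[{"translation": [0,0.0006,-0.006],"turn": [0,0,0]},{"translation": [0,0.001,-0.0094],"turn": [2.865,0,0]},{"translation": [0,0.001,-0.0094],"turn": [2.865,0,0]},{"translation": [0,0.001,-0.0094],"turn": [2.865,0,0]},{"translation": [0,0.001,-0.0094],"turn": [2.865,0,0]},{"translation": [0,0.001,-0.0094],"turn": [2.865,0,0]},{"translation": [0,0.001,-0.0094],"turn": [2.865,0,0]},{"translation": [0,0.001,-0.0094],"turn": [2.865,0,0]},{"translation": [0,0.001,-0.0094],"turn": [2.865,0,0]},{"translation": [0,0.001,-0.0094],"turn": [2.865,0,0]}])

```text
time: 18.95
position: [0.4513, 0.1001, 0.1725]
orientation: [0.085, 0.702, 0.702, 0.085]
force: [-1.0, 2.4, -0.8]
gripper_width: 0.0208
grip_force: 62.3
```

Request:
jog_arm(commands=[{"translation": [0,0.001,-0.0094],"turn": [2.865,0,0]},{"translation": [0,0.001,-0.0094],"turn": [2.865,0,0]},{"translation": [0,0.001,-0.0094],"turn": [2.865,0,0]},{"translation": [0,0.001,-0.0094],"turn": [2.865,0,0]},{"translation": [0,0.001,-0.0094],"turn": [2.865,0,0]},{"translation": [0,0.001,-0.0094],"turn": [2.865,0,0]},{"translation": [0,0.001,-0.0094],"turn": [2.865,0,0]},{"translation": [0,0.001,-0.0094],"turn": [2.865,0,0]},{"translation": [0,0.001,-0.0094],"turn": [2.865,0,0]},{"translation": [0,0.001,-0.0094],"turn": [2.865,0,0]}])

```text
time: 19.95
position: [0.4611, 0.1, 0.2664]
orientation: [-0.09, 0.702, 0.701, -0.09]
force: [4.9, 1.2, -4.9]
gripper_width: 0.0207
grip_force: 62.1
```

```bash
python3 -c "
from h import *
bar()"
```

```text
scene 317 [[0.4492, 0.1418, 0.2627], [0.4551, 0.1646, 0.2731], [0.466, 0.1843, 0.2762]]
top 244 [[0.4522, 0.1419, 0.2676], [0.4595, 0.1616, 0.273], [0.4686, 0.1824, 0.2769]]
[0.4613 0.1001 0.2664] [-4.3  1.6  6.1] [-0.091  0.702  0.701 -0.09 ] [0.18 0.33 0.13 1.62 0.05 1.75] 20.05
```

Request:
jog_arm(commands=[{"translation": [0,0.0005,-0.0047],"turn": [1.43,0,0]},{"translation": [0,0.0005,-0.0047],"turn": [1.43,0,0]},{"translation": [0,0.0005,-0.0047],"turn": [1.43,0,0]},{"translation": [0,0.0005,-0.0047],"turn": [1.43,0,0]},{"translation": [0,0.0005,-0.0047],"turn": [1.43,0,0]},{"translation": [0,0.0005,-0.0047],"turn": [1.43,0,0]},{"translation": [0,0.0005,-0.0047],"turn": [1.43,0,0]},{"translation": [0,0.0005,-0.0047],"turn": [1.43,0,0]},{"translation": [0,0,0],"turn": [0,0,0]},{"translation": [0,0,0],"turn": [0,0,0]}])

```text
time: 21.05
position: [0.4772, 0.1, 0.2991]
orientation: [-0.159, 0.689, 0.689, -0.159]
force: [-3.6, 0.6, -7.9]
gripper_width: 0.0212
grip_force: 62.5
```

Run:
```python
from h import *
bar()
c=load('scene');P=pts(c)
cv2.imwrite('pics/s2.png',cv2.resize(c['pixels'][220:340,230:390,::-1],None,fx=5,fy=5,interpolation=cv2.INTER_CUBIC))
hsv=cv2.cvtColor(c['pixels'],cv2.COLOR_RGB2HSV)
m=((hsv[...,0]>8)&(hsv[...,0]<28)&(hsv[...,1]>130)&(hsv[...,2]>80)&(P[...,2]>.07)&(P[...,2]<.12)).astype(np.uint8)
k,l,s,ce=cv2.connectedComponentsWithStats(m)
for i in range(1,k):
    if s[i,4]>=4: q=P[l==i]; print('brass',ce[i].round(1),s[i,4],np.median(q,0).round(4),np.percentile(q[:,2],[5,95]).round(4))
```

```text
scene 328 [[0.4644, 0.1415, 0.2941], [0.4697, 0.1643, 0.3052], [0.4806, 0.1842, 0.3083]]
top 266 [[0.4672, 0.1413, 0.2992], [0.4755, 0.1606, 0.3055], [0.4845, 0.1827, 0.3089]]
[0.4772 0.1    0.2992] [-3.9  1.5 -8.3] [-0.159  0.689  0.689 -0.159] [0.16 0.5  0.41 1.93 0.07 1.72] 21.15
brass [317.9 257.6] 71 [0.5742 0.1971 0.092 ] [0.0837 0.096 ]
brass [290.  265.6] 39 [0.6051 0.2439 0.0826] [0.0737 0.0852]
brass [280.3 287.5] 54 [0.5796 0.294  0.083 ] [0.0756 0.0858]
brass [330.3 299.6] 59 [0.4929 0.2442 0.0831] [0.0764 0.0853]
```

View pics/s2.png

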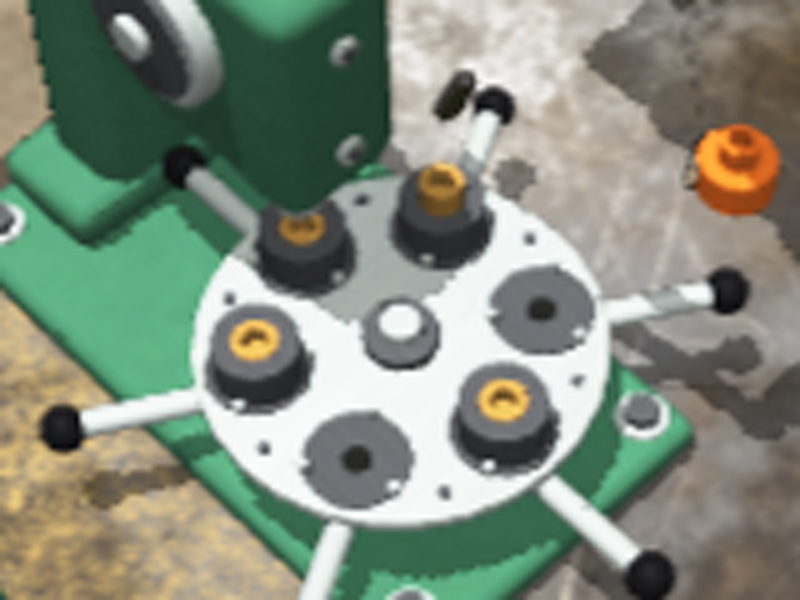

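The crop shows bush A now flush in the collar under the head at about (302,228), and bush B still proud at (440,188). The lever is back on its stop, so I'll release it and go to the dial.

Request:
jog_arm(commands=[{"translation": [0,0,0],"turn": [0,0,0]},{"translation": [0,0,0],"turn": [0,0,0]},{"translation": [0,0,0],"turn": [0,0,0]},{"translation": [0,0,0],"turn": [0,0,0]},{"translation": [0,0,-0.015],"turn": [0,0,0]},{"translation": [0,0,-0.025],"turn": [0,0,0]},{"translation": [0,0,-0.03],"turn": [0,0,0]},{"translation": [0,0,-0.03],"turn": [0,0,0]},{"translation": [0,0,-0.02],"turn": [-4,0,0]},{"translation": [0,0,0],"turn": [-8,0,0]}], gripper=0.05)

```text
time: 22.15
position: [0.5357, 0.1003, 0.4045]
orientation: [-0.086, 0.703, 0.701, -0.086]
force: [1.4, 0.0, 0.6]
gripper_width: 0.0502
grip_force: 0.0
```

Request:
jog_arm(commands=[{"translation": [0.02,0,0],"turn": [-7,0,0]},{"translation": [0.03,0,0],"turn": [-7,0,0]},{"translation": [0.03,0,0],"turn": [0,0,0]},{"translation": [0.03,0,0],"turn": [0,0,0]},{"translation": [0.03,0,0],"turn": [0,0,0]},{"translation": [0.03,0,0],"turn": [0,0,0]},{"translation": [0.03,0,0],"turn": [0,0,0]},{"translation": [0.03,0,0],"turn": [0,0,0]},{"translation": [0.03,0,0],"turn": [0,0,0]},{"translation": [0,0,0],"turn": [0,0,0]}], gripper=0)

```text
time: 23.15
position: [0.53, 0.363, 0.4057]
orientation: [-0.0, 0.706, 0.708, -0.0]
force: [1.0, -0.5, -0.2]
gripper_width: 0.0003
grip_force: 0.0
```

Run:
```python
from h import *
bar()
```

```text
scene 330 [[0.464, 0.142, 0.2937], [0.4696, 0.1639, 0.3046], [0.4807, 0.1842, 0.3083]]
top 149 [[0.4665, 0.1413, 0.3], [0.4757, 0.1534, 0.3054], [0.483, 0.1689, 0.309]]
[0.5303 0.3603 0.4065] [1.  0.3 0.4] [ 0.     0.707  0.707 -0.   ] [ 0.6   0.49  0.77  1.85 -0.    2.17] 23.25
```

Request:
jog_arm(commands=[{"translation": [0,0.004,0.04],"turn": [0,0,0]},{"translation": [0,0.004,0.04],"turn": [0,0,0]},{"translation": [0,0.004,0.04],"turn": [0,0,0]},{"translation": [0,0.004,0.04],"turn": [0,0,0]},{"translation": [0,0.002,0.04],"turn": [0,0,0]},{"translation": [0,0,0.04],"turn": [0,0,0]},{"translation": [0,0,0.04],"turn": [0,0,0]},{"translation": [0,0,0.035],"turn": [0,0,0]},{"translation": [0,0,0.025],"turn": [0,0,0]},{"translation": [0,0,0.014],"turn": [0,0,0]}])

```text
time: 24.25
position: [0.5478, 0.358, 0.0513]
orientation: [-0.0, 0.708, 0.706, -0.001]
force: [-0.5, -0.4, 1.4]
gripper_width: 0.0001
grip_force: 0.0
```

Run:
```python
from h import *
c=np.array([.5485,.245]); 
angs=np.radians([90,95,100,105,110,115,120,125,130,135,140,145,150,155,160,165,170,172])
p=c+.115*np.c_[np.cos(angs),np.sin(angs)]
for a,d,q in zip(angs[1:],np.diff(p,axis=0),p[1:]): print(round(np.degrees(a)),'x',d[1].round(4),'y',d[0].round(4),q.round(3))
print(arm.read_state()['position'],arm.read_state()['force'])
```

```text
95 x -0.0004 y -0.01 [0.538 0.36 ]
100 x -0.0013 y -0.0099 [0.529 0.358]
105 x -0.0022 y -0.0098 [0.519 0.356]
110 x -0.003 y -0.0096 [0.509 0.353]
115 x -0.0038 y -0.0093 [0.5   0.349]
120 x -0.0046 y -0.0089 [0.491 0.345]
125 x -0.0054 y -0.0085 [0.483 0.339]
130 x -0.0061 y -0.008 [0.475 0.333]
135 x -0.0068 y -0.0074 [0.467 0.326]
140 x -0.0074 y -0.0068 [0.46  0.319]
145 x -0.008 y -0.0061 [0.454 0.311]
150 x -0.0085 y -0.0054 [0.449 0.302]
155 x -0.0089 y -0.0046 [0.444 0.294]
160 x -0.0093 y -0.0038 [0.44  0.284]
165 x -0.0096 y -0.003 [0.437 0.275]
170 x -0.0098 y -0.0022 [0.435 0.265]
172 x -0.004 y -0.0006 [0.435 0.261]
[0.54777994 0.35795695 0.05125528] [-0.53815223 -0.37434054  1.3982716 ]
```

Request:
jog_arm(commands=[{"translation": [-0.0004,-0.01,0],"turn": [0,0,0]},{"translation": [-0.0013,-0.0099,0],"turn": [0,0,0]},{"translation": [-0.0022,-0.0098,0],"turn": [0,0,0]},{"translation": [-0.0015,-0.0048,0],"turn": [0,0,0]},{"translation": [-0.0015,-0.0048,0],"turn": [0,0,0]},{"translation": [-0.0019,-0.0046,0],"turn": [0,0,0]},{"translation": [-0.0019,-0.0046,0],"turn": [0,0,0]},{"translation": [-0.0046,-0.0089,0],"turn": [0,0,0]},{"translation": [-0.0054,-0.0085,0],"turn": [0,0,0]},{"translation": [-0.0061,-0.008,0],"turn": [0,0,0]}])

```text
time: 25.25
position: [0.4739, 0.3328, 0.0529]
orientation: [-0.0, 0.707, 0.707, 0.0]
force: [3.2, 0.8, 0.8]
gripper_width: -0.0001
grip_force: 1.1
```

Request:
jog_arm(commands=[{"translation": [-0.0068,-0.0074,0],"turn": [0,0,0]},{"translation": [-0.0074,-0.0068,0],"turn": [0,0,0]},{"translation": [-0.008,-0.0061,0],"turn": [0,0,0]},{"translation": [-0.0085,-0.0054,0],"turn": [0,0,0]},{"translation": [-0.0089,-0.0046,0],"turn": [0,0,0]},{"translation": [-0.0046,-0.002,0],"turn": [0,0,0]},{"translation": [-0.0046,-0.0018,0],"turn": [0,0,0]},{"translation": [-0.0046,-0.0015,0],"turn": [0,0,0]},{"translation": [-0.004,-0.001,0],"turn": [0,0,0]},{"translation": [0,0,0],"turn": [0,0,0]}])

```text
time: 26.25
position: [0.4378, 0.2754, 0.0529]
orientation: [0.0, 0.708, 0.707, 0.0]
force: [-0.7, -0.2, -0.1]
gripper_width: 0.0001
grip_force: 0.0
```

```bash
cat >> h.py <<'E'
def dial(name=None):
    c=grab('scene'); P=pts(c); g=c['pixels']; hsv=cv2.cvtColor(g,cv2.COLOR_RGB2HSV)
    m=((hsv[...,0]>8)&(hsv[...,0]<28)&(hsv[...,1]>130)&(hsv[...,2]>80)&(P[...,2]>.07)&(P[...,2]<.12)).astype(np.uint8)
    k,l,s,ce=cv2.connectedComponentsWithStats(m)
    for i in range(1,k):
        if s[i,4]>=4:
            q=P[l==i]; q=q[q[:,2]>np.percentile(q[:,2],95)-.006].mean(0); d=q[:2]-[.5485,.245]
            print('brass',ce[i].round(1),s[i,4],q.round(4),'ang',np.degrees(np.arctan2(d[1],d[0])).round(1),np.hypot(*d).round(3))
    if name: cv2.imwrite(f'pics/{name}.png',cv2.resize(g[180:380,200:440,::-1],None,fx=3,fy=3))
    s=arm.read_state(); print(s['position'].round(4),s['force'].round(1),s['time'])
E
python3 -c "
from h import *
dial('d1')"
```

```text
brass [289.6 265.5] 35 [0.6005 0.2502 0.0928] ang 5.7 0.052
brass [280.4 287.7] 51 [0.5771 0.2943 0.0833] ang 59.9 0.057
brass [300.6 305.9] 55 [0.52   0.2944 0.0834] ang 120.0 0.057
[0.438  0.2756 0.053 ] [-0.9 -0.4 -0. ] 26.3
```

View pics/d1.png

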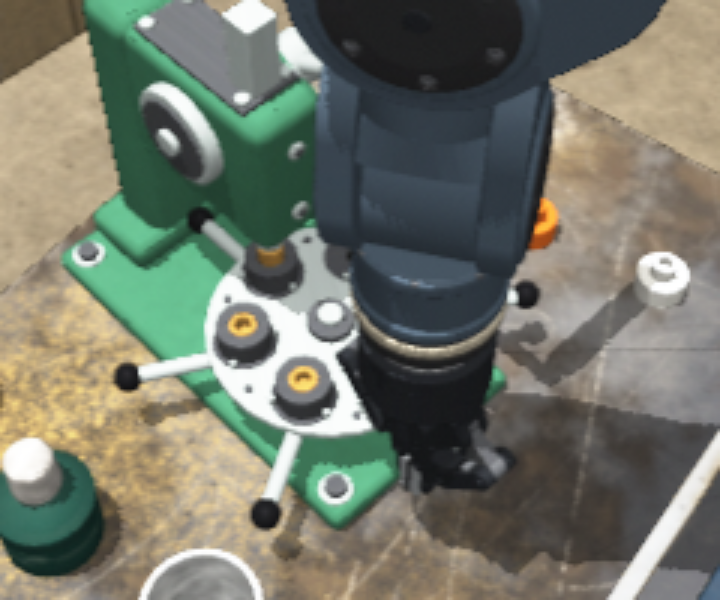

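The crop shows bush B now under the ram at about (272,250), with the other two visible bushes at 60 and 120 degrees, so the dial has clicked home. The tin and cup have not moved.

Request:
jog_arm(commands=[{"translation": [0,0,-0.03],"turn": [0,0,0]},{"translation": [0,0,-0.04],"turn": [0,0,0]},{"translation": [0,0,-0.045],"turn": [0,0,0]},{"translation": [0,0,-0.045],"turn": [0,0,0]},{"translation": [0,0,-0.045],"turn": [0,0,0]},{"translation": [0,0,-0.045],"turn": [0,0,0]},{"translation": [0,0,-0.045],"turn": [0,0,0]},{"translation": [0,0,-0.045],"turn": [0,0,0]},{"translation": [-0.02,0.01,-0.015],"turn": [0,0,0]},{"translation": [-0.03,0.015,0],"turn": [0,0,0]}], gripper=0.05)

```text
time: 27.3
position: [0.4635, 0.2267, 0.4107]
orientation: [0.001, 0.707, 0.708, 0.003]
force: [0.6, -0.3, -1.0]
gripper_width: 0.0501
grip_force: 0.0
```

Request:
jog_arm(commands=[{"translation": [-0.03,0.015,0],"turn": [0,0,0]},{"translation": [-0.03,0.015,0],"turn": [0,0,0]},{"translation": [-0.03,0.015,0],"turn": [0,0,0]},{"translation": [-0.03,0.015,0],"turn": [0,0,0]},{"translation": [-0.005,0.004,0],"turn": [6.5,0,0]},{"translation": [0,0,0],"turn": [6.5,0,0]},{"translation": [0,0,0],"turn": [6,0,0]},{"translation": [0,0,0],"turn": [6,0,0]},{"translation": [0,0,0],"turn": [0,0,0]},{"translation": [0,0,0],"turn": [0,0,0]}])

```text
time: 28.3
position: [0.5218, 0.1001, 0.4007]
orientation: [-0.152, 0.691, 0.69, -0.151]
force: [-1.1, 0.7, -0.4]
gripper_width: 0.0499
grip_force: 0.0
```

```bash
cat > a.py <<'E'
from h import *
from scipy.spatial.transform import Rotation as R
s=arm.read_state(); q=s['orientation']; M=R.from_quat([q[1],q[2],q[3],q[0]]).as_matrix()
t=np.array([.4755,.100,.2965]); print(s['position'].round(4),(M.T@(t-s['position'])).round(4),M.round(3).tolist(),s['time'],s['gripper_width'])
E
python3 a.py
```

```text
[0.5218 0.1001 0.4007] [-0.0002  0.0015  0.114 ] [[0.002, 0.908, -0.418], [1.0, -0.001, 0.001], [0.0, -0.418, -0.908]] 28.3 0.049868800285495826
```

Approach, close, and begin the pull.

Request:
jog_arm(commands=[{"translation": [0,0.0015,0.025],"turn": [0,0,0]},{"translation": [0,0,0.025],"turn": [0,0,0]},{"translation": [0,0,0.025],"turn": [0,0,0]},{"translation": [0,0,0.02],"turn": [0,0,0]},{"translation": [0,0,0.014],"turn": [0,0,0]},{"translation": [0,0,0.005],"turn": [0,0,0]},{"translation": [0,0,0],"turn": [0,0,0]},{"translation": [0,0,0],"turn": [0,0,0]},{"translation": [0,0,0],"turn": [0,0,0]},{"translation": [0,0,0],"turn": [0,0,0]}])

```text
time: 29.3
position: [0.4762, 0.1003, 0.2975]
orientation: [-0.151, 0.691, 0.69, -0.15]
force: [-0.6, 0.3, -0.0]
gripper_width: 0.0501
grip_force: 0.0
```

Request:
jog_arm(commands=[{"translation": [0,0,0],"turn": [0,0,0]},{"translation": [0,0,0],"turn": [0,0,0]},{"translation": [0,0,0],"turn": [0,0,0]},{"translation": [0,0,0],"turn": [0,0,0]},{"translation": [0,0,0],"turn": [0,0,0]},{"translation": [0,0,0],"turn": [0,0,0]},{"translation": [0,0,0],"turn": [0,0,0]},{"translation": [0,-0.0006,0.0094],"turn": [-2.865,0,0]},{"translation": [0,-0.0006,0.0094],"turn": [-2.865,0,0]},{"translation": [0,-0.0006,0.0094],"turn": [-2.865,0,0]}], gripper=0.015, force=60)

```text
time: 30.3
position: [0.4634, 0.1004, 0.2715]
orientation: [-0.098, 0.701, 0.7, -0.097]
force: [0.1, 1.4, 4.8]
gripper_width: 0.0212
grip_force: 59.6
```

Request:
jog_arm(commands=[{"translation": [0,-0.0006,0.0094],"turn": [-2.865,0,0]},{"translation": [0,-0.0006,0.0094],"turn": [-2.865,0,0]},{"translation": [0,-0.0006,0.0094],"turn": [-2.865,0,0]},{"translation": [0,-0.0006,0.0094],"turn": [-2.865,0,0]},{"translation": [0,-0.0006,0.0094],"turn": [-2.865,0,0]},{"translation": [0,-0.0006,0.0094],"turn": [-2.865,0,0]},{"translation": [0,-0.0006,0.0094],"turn": [-2.865,0,0]},{"translation": [0,-0.0006,0.0094],"turn": [-2.865,0,0]},{"translation": [0,-0.0006,0.0094],"turn": [-2.865,0,0]},{"translation": [0,-0.0006,0.0094],"turn": [-2.865,0,0]}])

```text
time: 31.3
position: [0.4508, 0.1004, 0.1785]
orientation: [0.077, 0.703, 0.702, 0.078]
force: [-9.1, 1.3, 8.6]
gripper_width: 0.021
grip_force: 60.3
```

Request:
jog_arm(commands=[{"translation": [0,-0.0006,0.0094],"turn": [-2.865,0,0]},{"translation": [0,-0.0006,0.0094],"turn": [-2.865,0,0]},{"translation": [0,-0.0006,0.0094],"turn": [-2.865,0,0]},{"translation": [0,-0.0006,0.0094],"turn": [-2.865,0,0]},{"translation": [0,-0.0006,0.0094],"turn": [-2.865,0,0]},{"translation": [0,-0.0006,0.0094],"turn": [-2.865,0,0]},{"translation": [0,-0.0006,0.0094],"turn": [-2.865,0,0]},{"translation": [0,-0.0006,0.0094],"turn": [-2.865,0,0]},{"translation": [0,-0.0006,0.0094],"turn": [-2.865,0,0]},{"translation": [0,-0.0006,0.0094],"turn": [-2.865,0,0]}])

```text
time: 32.3
position: [0.4843, 0.1002, 0.0905]
orientation: [0.248, 0.662, 0.662, 0.248]
force: [-13.6, 3.1, 4.1]
gripper_width: 0.0212
grip_force: 60.5
```

```bash
python3 -c "
from h import *
bar()"
```

```text
scene 221 [[0.475, 0.1423, 0.0888], [0.481, 0.1631, 0.0988], [0.491, 0.1834, 0.1028]]
top 172 [[0.4776, 0.1414, 0.0934], [0.4858, 0.1607, 0.0981], [0.4946, 0.1818, 0.1028]]
[0.4847 0.1002 0.0899] [-13.3   1.2   6.7] [0.248 0.662 0.662 0.248] [ 0.33  0.06 -1.08 -0.27 -0.21  1.82] 32.4
```

Push on a little further, as before, then ease up.

Request:
jog_arm(commands=[{"translation": [0,-0.0002,0.0025],"turn": [0.5,0,0]},{"translation": [0,-0.0002,0.0025],"turn": [0.5,0,0]},{"translation": [0,0,0.0005],"turn": [0,0,0]},{"translation": [0,0,0],"turn": [0,0,0]},{"translation": [0,0,0],"turn": [0,0,0]},{"translation": [0,0,0],"turn": [0,0,0]},{"translation": [0,0,0],"turn": [0,0,0]},{"translation": [0,0,0],"turn": [0,0,0]},{"translation": [0,0,0],"turn": [0,0,0]},{"translation": [0,0,0],"turn": [0,0,0]}])

```text
time: 33.4
position: [0.4876, 0.1002, 0.0861]
orientation: [0.242, 0.665, 0.664, 0.242]
force: [-16.9, 1.0, 8.7]
gripper_width: 0.0209
grip_force: 62.5
```

```bash
python3 -c "
from h import *
bar()"
```

```text
scene 223 [[0.4779, 0.1419, 0.085], [0.4844, 0.1639, 0.0949], [0.4946, 0.1833, 0.099]]
top 171 [[0.4802, 0.1412, 0.0888], [0.4882, 0.1604, 0.0948], [0.4971, 0.1818, 0.0997]]
[0.4877 0.1002 0.0861] [-17.3   1.8   8.5] [0.242 0.665 0.664 0.242] [ 0.32  0.07 -1.06 -0.24 -0.2   1.82] 33.5
```

Same depth as the first press (.0993). Easing up now.

Request:
jog_arm(commands=[{"translation": [0,0.0006,-0.006],"turn": [0,0,0]},{"translation": [0,0.001,-0.0094],"turn": [2.865,0,0]},{"translation": [0,0.001,-0.0094],"turn": [2.865,0,0]},{"translation": [0,0.001,-0.0094],"turn": [2.865,0,0]},{"translation": [0,0.001,-0.0094],"turn": [2.865,0,0]},{"translation": [0,0.001,-0.0094],"turn": [2.865,0,0]},{"translation": [0,0.001,-0.0094],"turn": [2.865,0,0]},{"translation": [0,0.001,-0.0094],"turn": [2.865,0,0]},{"translation": [0,0.001,-0.0094],"turn": [2.865,0,0]},{"translation": [0,0.001,-0.0094],"turn": [2.865,0,0]}])

```text
time: 34.5
position: [0.4519, 0.1004, 0.17]
orientation: [0.086, 0.702, 0.701, 0.087]
force: [-4.1, 2.7, 0.0]
gripper_width: 0.021
grip_force: 61.2
```

Request:
jog_arm(commands=[{"translation": [0,0.001,-0.0094],"turn": [2.865,0,0]},{"translation": [0,0.001,-0.0094],"turn": [2.865,0,0]},{"translation": [0,0.001,-0.0094],"turn": [2.865,0,0]},{"translation": [0,0.001,-0.0094],"turn": [2.865,0,0]},{"translation": [0,0.001,-0.0094],"turn": [2.865,0,0]},{"translation": [0,0.001,-0.0094],"turn": [2.865,0,0]},{"translation": [0,0.001,-0.0094],"turn": [2.865,0,0]},{"translation": [0,0.001,-0.0094],"turn": [2.865,0,0]},{"translation": [0,0.001,-0.0094],"turn": [2.865,0,0]},{"translation": [0,0.001,-0.0094],"turn": [2.865,0,0]}])

```text
time: 35.5
position: [0.4605, 0.1004, 0.2642]
orientation: [-0.089, 0.702, 0.701, -0.088]
force: [-1.9, -0.0, -0.7]
gripper_width: 0.0207
grip_force: 60.9
```

Request:
jog_arm(commands=[{"translation": [0,0.0005,-0.0047],"turn": [1.43,0,0]},{"translation": [0,0.0005,-0.0047],"turn": [1.43,0,0]},{"translation": [0,0.0005,-0.0047],"turn": [1.43,0,0]},{"translation": [0,0.0005,-0.0047],"turn": [1.43,0,0]},{"translation": [0,0.0005,-0.0047],"turn": [1.43,0,0]},{"translation": [0,0.0005,-0.0047],"turn": [1.43,0,0]},{"translation": [0,0.0005,-0.0047],"turn": [1.43,0,0]},{"translation": [0,0.0005,-0.0047],"turn": [1.43,0,0]},{"translation": [0,0,0],"turn": [0,0,0]},{"translation": [0,0,0],"turn": [0,0,0]}])

```text
time: 36.5
position: [0.4766, 0.1003, 0.2977]
orientation: [-0.159, 0.69, 0.689, -0.158]
force: [-8.6, 0.7, -3.8]
gripper_width: 0.0208
grip_force: 61.7
```

```bash
python3 -c "
from h import *
bar(); dial('d2')"
```

```text
scene 334 [[0.4642, 0.1414, 0.2942], [0.4699, 0.164, 0.3051], [0.481, 0.1842, 0.3087]]
top 257 [[0.4672, 0.1414, 0.2999], [0.4754, 0.1606, 0.3052], [0.4847, 0.1821, 0.309]]
[0.4765 0.1003 0.2977] [-8.5 -0.1 -5.8] [-0.159  0.69   0.689 -0.158] [0.16 0.5  0.4  1.92 0.07 1.72] 36.6
brass [290.1 265.6] 38 [0.6028 0.2465 0.0834] ang 1.5 0.054
brass [338.1 275.9] 52 [0.5192 0.1962 0.0836] ang -121.0 0.057
brass [280.4 287.7] 54 [0.5775 0.2943 0.0829] ang 59.5 0.057
brass [300.5 305.8] 58 [0.5203 0.2945 0.0836] ang 119.7 0.057
[0.4765 0.1003 0.2977] [-7.5  0.4 -5.6] 36.65
```

View pics/d2.png

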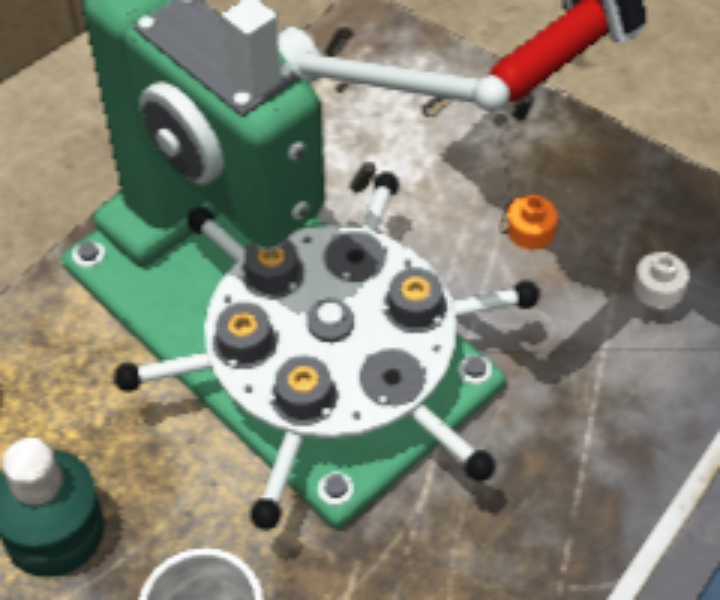

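The crop shows all four bushes flush in their nests at (271,256), (415,288), (242,325) and (303,378), and the lever is up. Releasing and backing off.

Request:
jog_arm(commands=[{"translation": [0,0,0],"turn": [0,0,0]},{"translation": [0,0,0],"turn": [0,0,0]},{"translation": [0,0,0],"turn": [0,0,0]},{"translation": [0,0,0],"turn": [0,0,0]},{"translation": [0,0,-0.015],"turn": [0,0,0]},{"translation": [0,0,-0.025],"turn": [0,0,0]},{"translation": [0,0,-0.03],"turn": [0,0,0]},{"translation": [0,0,-0.03],"turn": [0,0,0]},{"translation": [0,0,-0.02],"turn": [0,0,0]},{"translation": [0,0,0],"turn": [0,0,0]}], gripper=0.05)

```text
time: 37.65
position: [0.5246, 0.0994, 0.3981]
orientation: [-0.153, 0.691, 0.69, -0.151]
force: [-0.6, 0.3, -1.5]
gripper_width: 0.05
grip_force: 0.0
```

```bash
python3 -c "
from h import *
bar(); dial(); print(arm.job_done())"
```

```text
scene 337 [[0.4641, 0.1411, 0.2935], [0.4695, 0.1636, 0.3048], [0.4808, 0.1841, 0.3082]]
top 252 [[0.4671, 0.1413, 0.2995], [0.4742, 0.162, 0.305], [0.483, 0.1829, 0.3086]]
[0.5232 0.0993 0.3973] [-0.6  0.2  0. ] [-0.155  0.691  0.69  -0.153] [0.15 0.63 0.89 2.27 0.07 1.71] 37.75
brass [290.1 265.6] 38 [0.6028 0.2459 0.0831] ang 1.0 0.054
brass [338.1 275.9] 53 [0.5192 0.1961 0.0832] ang -121.0 0.057
brass [280.4 287.7] 54 [0.577  0.2946 0.0834] ang 60.1 0.057
brass [300.5 305.8] 59 [0.5202 0.2944 0.0838] ang 119.8 0.057
[0.5229 0.0993 0.3972] [-0.5 -0.6  0.1] 37.8
the job is handed in; nothing more can be done
None
```

Job handed in at 37.8 s: both proud bushes measure flush (the first needed a second pull), the lever was eased back to its stop each time, all four collars are in their nests, and the tin and cup look unmoved; I did not re-check the pipe offcut.

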